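# Spread the heaped root slices in the dispensing tray

### The arm

A 7-joint arm with a two-finger parallel gripper is mounted at the origin on the work surface. World frame = base frame: x ahead of the robot, y to its left, z up, the work surface at z = 0. Lengths are in m, angles in rad, forces in N, time in s.
With the tool pointing down it reaches from about 0.425 to 0.825 m from the base axis. Payload 3.6 kg.
Tool frame: the origin (TCP) lies midway between the tips of the shut fingers; the grasp point (between the pads) lies arm.tcp_to_grasp behind it (arm.tcp_to_grasp is the distance from the TCP to the grasp point, in m); x points along the fingers, y is the direction in which the jaws open and shut, and the axes are right-handed (so a half turn about x gives the same grasp; the last joint's range is limited). The gripper opens to 93 mm and grips with 3 to 60 N. Pads are 15 mm wide; open, the fingers measure 128 mm over their backs; the gripper's body (75 mm by 188 mm) begins 65 mm behind the grasp point.
Start: joints at [1.22, 0.615, -0.013, 1.423, 0.008, 1.103, -0.04], TCP at [0.207, -0.616, 0.219] pointing down, gripper open.
Joint ranges: [-3.12, 3.12], [-0.3, 2.06], [-1.34, 1.32], [0.26, 2.42], [-1.36, 4.5], [0.01, 1.98], [-2.84, 2.84]. Speed limits (rad/s): [2.79, 2.79, 3.14, 3.14, 3.14, 3.14, 3.14].

### API

Orientations are given as a 3x3 rotation matrix whose columns are the frame's x, y, z axes.
In Python, from plant import status, viewer, workorder, arm gives the robot as it stands.
- The arm moves only by the tool apply_moves, never from a script. Its argument "plan" is a list of rows, each a list of 7 numbers: the turn, a rotation vector about the world's x, y, z in rad, then the shift along the world's x, y, z in cm, then the opening, from 0 (shut) to 1 (fully open). In form: [[ax, ay, az, tx, ty, tz, fingers], ...]. A call has 1 to 12 rows; each row is the pose to reach, as a shift and turn from the pose commanded when the call began; what a row does not reach only later rows make up. A row lasts 1/8 s, in which the tool goes at most 62.5 mm and 10.7 degrees, less where a joint would pass 70% of its speed; a pose out of reach is approached as far as the arm can. A call with a gripper value outside its range is refused whole. The fingers move at their own pace and stop on an object; "force" is the grip in N (left out, the last holds). Time passes only in rows, so rows that repeat a pose let the fingers close. It gives the time, the measured TCP pose, the force and the opening at its end, in the units of the state.
- status.state(): the state, without advancing time (a new reading comes with each control period).
- viewer.camera(name): name is "scene" or "side" or "wrist"; returns a dict with "frame" (400x640x3 uint8, red, green, blue), "mtx" (3x3 intrinsics, pixels), "extrinsics" (4x4, takes a point from world to camera coordinates); the wrist camera has in their place "hand_eye" (4x4, takes a point from camera to tool coordinates, whose origin is the TCP and whose axes are the tool frame's). Camera axes: x right, y down, z forward; pixel columns grow to the right and rows downward; lengths in m; the calibration is good to about 2 mm. A picture is of the moment at which its call begins: read the wrist's pose just before it. There is no depth.
- workorder.finish_job(): hands the job in, once; it reports no verdict.
The state is a dict: "clock": time; "q": joint angles; "dq": joint speeds; "effort": joint torques, N m; "eef_pos": TCP position; "tool_rot": TCP orientation; "ft_force": force on the tool from outside, world axes, zero at the start; "torque": the same for the moment, N m; "gripper_width": finger opening in m.
Only numpy, scipy, OpenCV 4.12 (cv2) and the standard library are available. Lean on these libraries where they do the work, as an engineer would, in place of code of your own. Each camera call takes 0.05 s, during which the arm holds its last target.

### The job

On the herb counter, one of the two white trays holds three thick round root slices heaped together, one on top of two. Spread them out evenly in that same tray into a single layer: each slice lying flat on the tray's floor, with at least 60 mm of bare floor between any two of them.

Things in the scene. Friction and masses are not known exactly. Their poses are not given: they have to be found in the camera images.
- tray: Round white tray with the heap, fixed. Origin: centre of its underside, z up. Flat floor 6 mm thick, about 126 mm in radius; 4 mm wall, flaring to a rim 40 mm high, 140 mm in outer radius; a 70 mm wide tab at the rim reaches 174 mm along its +x. A like tray with three slender sticks, already spread, stands about 330 mm to its left or right; a mortar and a jar (up to 165 mm tall) beyond, at the sides.
- slice_a_center (a point): One of the two lower slices of the heap, standing side by side on the tray's floor with a gap of 2 to 5 mm, near the middle of the tray; a stubby cylinder 44 mm across and 30 mm tall with flat ends (brown bark, pale cut ends), about 45 g, loose. The point is its centre, 15 mm above the end it rests on; its z axis runs along the cylinder, upright while it lies flat (either end up is flat).
- slice_b_center (a point): The other lower slice of the heap; a stubby cylinder 44 mm across and 30 mm tall with flat ends (brown bark, pale cut ends), about 45 g, loose. The point is its centre, 15 mm above the end it rests on; its z axis runs along the cylinder, upright while it lies flat (either end up is flat).
- slice_c_center (a point): The upper slice, resting flat across the two lower ones; a stubby cylinder 44 mm across and 30 mm tall with flat ends (brown bark, pale cut ends), about 45 g, loose. The point is its centre, 15 mm above the end it rests on; its z axis runs along the cylinder, upright while it lies flat (either end up is flat).

How it is judged:
By the outcome, as a careful person would: the job done as asked, in the order asked, and still so for the second after the job is handed in, with the robot touching nothing.
It also fails if it takes over 67 s, if anything falls off the work surface, if the arm or the gripper's body presses on something with over 40 N, if the wrist force passes 120 N, or if a joint passes its speed limit or range.

## Working session

There is one attempt and no reset: what is moved stays moved. The work goes in short steps, Python scripts to look and compute and a tool call to move; the robot and the scene stay as the last step left them, time stands still between calls to the robot, and variables do not carry over. Pictures are saved under pics/ and viewed, and the job is handed in when it is done.

Besides the shell and the picture viewer there is one more tool, called after ">>>" by a JSON object that holds its "op" and its "data". apply_moves: Moves the arm, as the interface text tells. Its arguments: {"type":"object","properties":{"plan":{"type":"array","items":{"type":"array","items":{"type":"number"}}},"force":{"type":"number"}},"required":["plan"]}

```bash
mkdir -p pics; python3 - <<'E'
from plant import status, viewer, workorder, arm
import cv2,numpy as np
print(arm.tcp_to_grasp)
for k,v in status.state().items(): print(k,np.round(v,3).tolist())
for n in ["scene","side","wrist"]:
    d=viewer.camera(n); cv2.imwrite(f"pics/{n}0.png",d["frame"][:,:,::-1])
    print(n,[ (k,np.round(d[k],4).tolist()) for k in d if k!="frame"])
E
```

```text
0.0188
clock 0.0
q [1.219, 0.616, -0.013, 1.425, 0.008, 1.103, -0.04]
dq [0.002, 0.0, -0.001, 0.001, 0.0, 0.001, -0.001]
effort [0.001, -45.894, 0.209, -16.574, -0.061, 0.02, 0.0]
eef_pos [0.207, -0.615, 0.218]
tool_rot [[-0.001, 0.319, -0.948], [0.002, -0.948, -0.319], [-1.0, -0.002, 0.0]]
ft_force [-0.464, 0.825, 0.113]
torque [0.048, 0.002, 0.063]
gripper_width 0.093
scene [('mtx', [[413.0065, 0.0, 316.7987], [0.0, 413.0065, 194.9372], [0.0, 0.0, 1.0]]), ('extrinsics', [[-0.005, 0.9999, -0.0112, 0.0205], [0.5414, -0.0067, -0.8408, -0.2268], [-0.8408, -0.0103, -0.5413, 1.1673], [0.0, 0.0, 0.0, 1.0]])]
side [('mtx', [[430.0823, 0.0, 319.4069], [0.0, 430.0823, 204.2482], [0.0, 0.0, 1.0]]), ('extrinsics', [[-0.9964, -0.0845, -0.0084, 0.5641], [-0.049, 0.6527, -0.756, 0.0919], [0.0694, -0.7529, -0.6545, 0.6444], [0.0, 0.0, 0.0, 1.0]])]
wrist [('mtx', [[320.652, 0.0, 316.6781], [0.0, 320.652, 206.5542], [0.0, 0.0, 1.0]]), ('hand_eye', [[-0.0001, -0.2645, 0.9644, -0.166], [1.0, 0.0001, 0.0001, -0.0004], [-0.0001, 0.9644, 0.2645, -0.0751], [0.0, 0.0, 0.0, 1.0]])]
```

```bash
ls -la; ls pics
```

```text
total 12
drwxr-xr-x  3 agent agent 4096 Dec  7 16:07 .
drwxr-xr-x 23 root  root  4096 Dec  7 16:07 ..
drwxr-xr-x  2 agent agent 4096 Dec  7 16:07 pics
scene0.png
side0.png
wrist0.png
```

View pics/scene0.png

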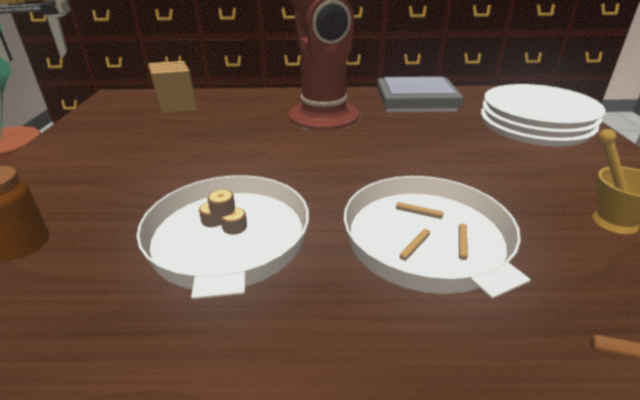

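View pics/side0.png

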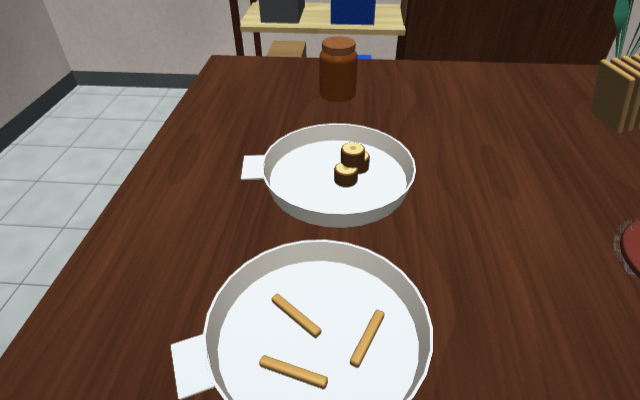

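View pics/wrist0.png

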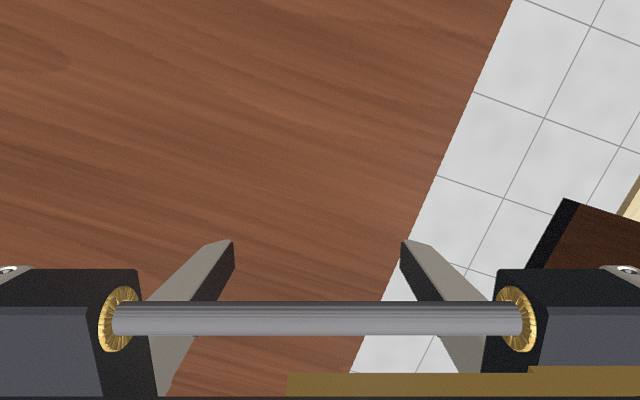

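The heap is in the scene view's left tray, around (220,210), with the tab at (218,285). Next I'll zoom in and measure.

```bash
python3 - <<'E'
import cv2,numpy as np
a=cv2.imread("pics/scene0.png")[170:300,130:320]; b=cv2.imread("pics/side0.png")[115:225,235:425]
a=cv2.resize(a,None,fx=4,fy=4,interpolation=2)[:520,:760]; b=cv2.resize(b,None,fx=4,fy=4,interpolation=2)
cv2.imwrite("pics/sc.png",a);cv2.imwrite("pics/si.png",b)
E
```

```text
(no output)
```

View pics/sc.png

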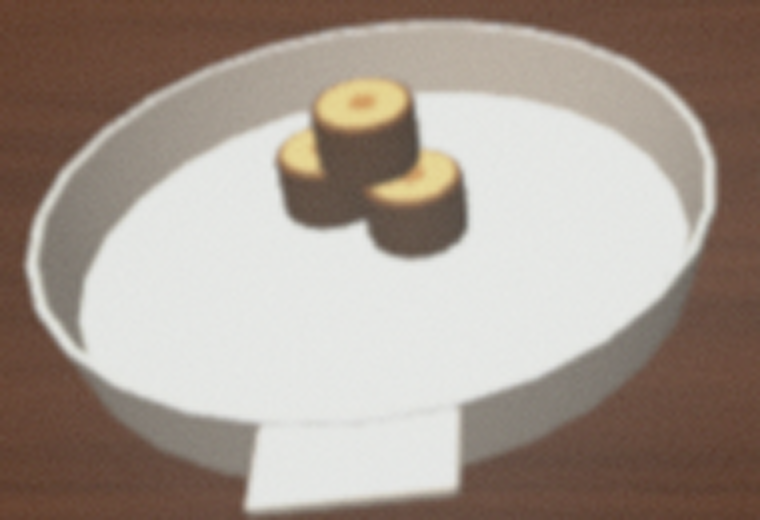

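View pics/si.png

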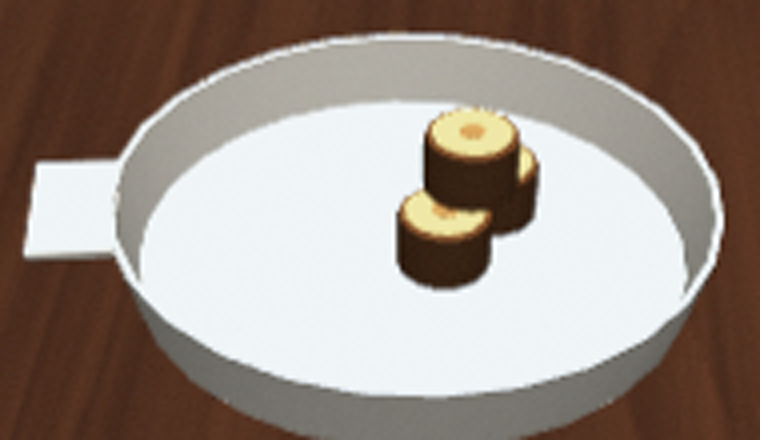

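```bash
cat > h.py <<'E'
import numpy as np, cv2
from plant import status, viewer
from scipy.optimize import least_squares
def ray(uv,K,E=None,T=None):
    d=np.linalg.inv(K)@np.array([uv[0],uv[1],1.])
    if E is not None: R=E[:3,:3].T; return R@-E[:3,3],R@d
    return T[:3,3],T[:3,:3]@d
def onz(o,d,z): return o+d*(z-o[2])/d[2]
def wristT(d,s):
    T=np.eye(4);T[:3,:3]=s["tool_rot"];T[:3,3]=s["eef_pos"]; return T@d["hand_eye"]
E
python3 - <<'E'
from h import *
S=viewer.camera("scene");D=viewer.camera("side")
def f(c,pt,z):
    p=np.array(pt)/4-0.375+((130,170) if c is S else (235,115))
    return onz(*ray(p,c["mtx"],c["extrinsics"]),z)
P=[]
for c,L in ((S,[(28,262),(60,175),(150,90),(270,42),(440,20),(600,48),(690,110),(715,185)]),(D,[(115,200),(150,125),(270,55),(410,33),(560,55),(670,120),(722,215)])):
    q=np.array([f(c,p,.04)[:2] for p in L]);P.append(q)
    r=least_squares(lambda v:np.hypot(*(q-v).T)-.14,[.5,-.2]);print("tray",r.x,np.abs(r.fun).max())
print("C",f(S,(363,103),.066),f(D,(472,131),.066))
print("B",f(S,(415,175),.036),f(D,(443,212),.036), "bottom edge pts")
# bark silhouette, bottom extents
print("B bottom front: S",f(S,(415,257),.006),"D",f(D,(443,290),.006))
print("A: S left",f(S,(278,155),.036),"bottom",f(S,(322,228),.006),"D right",f(D,(538,165),.036),"bottom",f(D,(500,236),.006))
print("tab",f(S,(245,512),.04),f(S,(460,492),.04))
for c in (S,D):
  E=c["extrinsics"];print(-E[:3,:3].T@E[:3,3])
E
```

```text
tray [ 0.54454538 -0.17132047] 0.0024119350180017707
tray [ 0.54504567 -0.17023801] 0.003283993782511513
C [ 0.52065736 -0.17961843  0.066     ] [ 0.52105088 -0.18218589  0.066     ]
B [ 0.5309293  -0.15950001  0.036     ] [ 0.53233059 -0.16077624  0.036     ] bottom edge pts
B bottom front: S [ 0.54897765 -0.1599627   0.006     ] D [ 0.53065911 -0.14187132  0.006     ]
A: S left [ 0.51526179 -0.22182117  0.036     ] bottom [ 0.52814122 -0.20435074  0.006     ] D right [ 0.48940961 -0.20134871  0.036     ] bottom [ 0.5053583  -0.18481528  0.006     ]
tab [ 0.72569334 -0.18030311  0.04      ] [ 0.71730511 -0.11151839  0.04      ]
[ 1.10432435 -0.01004982  0.44133263]
[0.52189369 0.47285203 0.49599698]
```

>>> {"op": "apply_moves", "data": {"plan": [[0,0,0.03,1,1.5,0,0.8],[0,0,0.1,4,5.5,0,0.8],[0,0,0.18,7.5,10.5,0,0.8],[0,0,0.27,11,15.5,0,0.8],[0,0,0.36,15,20.5,0,0.8],[0,0,0.45,18.5,25.5,0,0.8],[0,0,0.54,22,30.5,0,0.8],[0,0,0.63,26,35.5,0,0.8],[0,0,0.7,29,40,0,0.8],[0,0,0.74,31,42.7,0,0.8],[0,0,0.755,31.4,43.5,0,0.8],[0,0,0.755,31.4,43.5,0,0.8]]}}

```text
clock: 1.75
eef_pos: [0.5207, -0.1811, 0.2186]
tool_rot: [[-0.001, 0.882, -0.471], [-0.001, -0.471, -0.882], [-1.0, -0.001, 0.001]]
ft_force: [-0.4, 0.5, -0.1]
gripper_width: 0.0743
```

```bash
cat > w.py <<'E'
import sys
from h import *
n=sys.argv[1]
s=status.state();d=viewer.camera("wrist")
cv2.imwrite(f"pics/{n}.png",d["frame"][:,:,::-1])
np.savez(f"{n}.npz",K=d["mtx"],T=wristT(d,s))
print(round(s["clock"],2),np.round(s["eef_pos"],4),np.round(s["tool_rot"],3).tolist(),np.round(s["ft_force"],1),round(float(s["gripper_width"]),4))
E
python3 w.py w1
```

```text
1.75 [ 0.5207 -0.1811  0.2186] [[-0.001, 0.882, -0.471], [-0.001, -0.471, -0.882], [-1.0, -0.001, 0.001]] [-0.4  0.5 -0.1] 0.0743
```

View pics/w1.png

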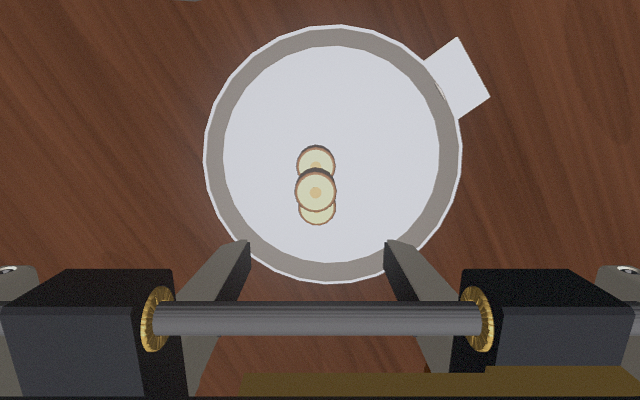

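The wrist view shows the heap aligned across the jaws: C at (315,192), B at (315,166), and A's near edge at (317,224). The tray rim spans columns 204 to 462 and rows 25 to 283.

```bash
python3 - <<'E'
from h import *
z=np.load("w1.npz");K,T=z["K"],z["T"]
f=lambda p,h:np.round(onz(*ray(p,K,T=T),h),4)
print("C",f((315.5,192),.066),"B",f((315.5,165),.036),"Bpit",f((316,163.5),.036),"Aedge",f((317.5,224),.036))
q=np.array([f(p,.04)[:2] for p in [(204,155),(462,155),(338,25),(333,283)]]);print(q, least_squares(lambda v:np.hypot(*(q-v).T)-.14,[.5,-.2]))
E
```

```text
C [ 0.5217 -0.1785  0.066 ] B [ 0.5326 -0.158   0.036 ] Bpit [ 0.5339 -0.1568  0.036 ] Aedge [ 0.5027 -0.2187  0.036 ]
[[ 0.433  -0.092 ]
 [ 0.676  -0.2217]
 [ 0.6159 -0.0485]
 [ 0.4848 -0.2917]]      message: `gtol` termination condition is satisfied.
     success: True
      status: 1
         fun: [-1.622e-03 -1.554e-03 -1.675e-03 -1.991e-03]
           x: [ 5.480e-01 -1.690e-01]
        cost: 5.9061284339504355e-06
         jac: [[ 8.309e-01 -5.564e-01]
               [-9.247e-01  3.807e-01]
               [-4.910e-01 -8.711e-01]
               [ 4.578e-01  8.891e-01]]
        grad: [ 2.778e-09 -7.363e-09]
  optimality: 7.363469155165919e-09
 active_mask: [ 0.000e+00  0.000e+00]
        nfev: 5
        njev: 5
```

>>> {"op": "apply_moves", "data": {"plan": [[0,0,0,0,0.1,-3,0.8],[0,0,0,0,0.1,-8,0.8],[0,0,0,0,0.1,-13,0.8],[0,0,0,0,0.1,-16.5,0.8],[0,0,0,0,0.1,-17.7,0.8],[0,0,0,0,0.1,-17.7,0.8],[0,0,0,0,0.1,-17.7,0.3],[0,0,0,0,0.1,-17.7,0.3],[0,0,0,0,0.1,-17.7,0.3],[0,0,0,0,0.1,-17.7,0.3],[0,0,0,0,0.1,-17.0,0.3],[0,0,0,0,0.1,-15,0.3]], "force": 12}}

```text
clock: 3.3
eef_pos: [0.5206, -0.1797, 0.0683]
tool_rot: [[-0.002, 0.882, -0.471], [0.001, -0.471, -0.882], [-1.0, -0.003, 0.0]]
ft_force: [0.2, 0.7, -0.3]
gripper_width: 0.0439
```

```bash
python3 w.py w2
```

```text
3.3 [ 0.5206 -0.1797  0.0683] [[-0.002, 0.882, -0.471], [0.001, -0.471, -0.882], [-1.0, -0.003, 0.0]] [ 0.2  0.7 -0.3] 0.0439
```

View pics/w2.png

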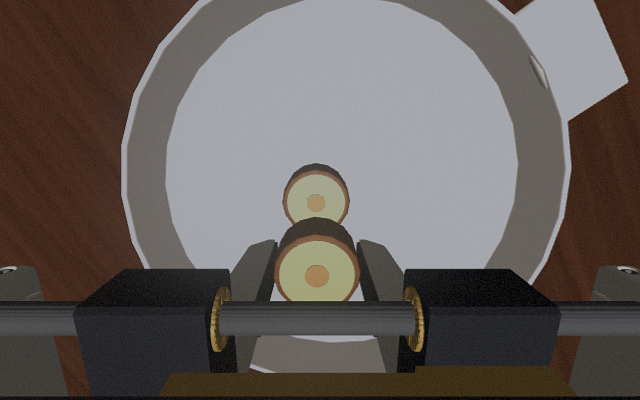

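C is held flat at (316,275). Next I'll carry it across to its spot and set it down.

>>> {"op": "apply_moves", "data": {"plan": [[0,0,0,0,0,2,0.3],[0,0,0,1.5,-0.4,3,0.3],[0,0,0,5,-1.4,3,0.3],[0,0,0,8,-2.2,2,0.3],[0,0,0,8.8,-2.4,-1,0.3],[0,0,0,8.8,-2.4,-4,0.3],[0,0,0,8.8,-2.4,-5.3,0.3],[0,0,0,8.8,-2.4,-5.6,0.3],[0,0,0,8.8,-2.4,-5.6,0.3]]}}

```text
clock: 4.47
eef_pos: [0.61, -0.2041, 0.0135]
tool_rot: [[0.001, 0.882, -0.472], [-0.0, -0.472, -0.882], [-1.0, 0.001, -0.0]]
ft_force: [-0.4, 0.6, -0.5]
gripper_width: 0.0437
```

>>> {"op": "apply_moves", "data": {"plan": [[0,0,0,0,0,0,0.62],[0,0,0,0,0,0,0.62],[0,0,0,0,0,0,0.62],[0,0,0,0,0,1.5,0.62],[0,0,0,0,0,5,0.62],[0,0,0,-3,1,9,0.75],[0,0,0,-7,1,11,0.75],[0,0,0,-9.5,0.5,11,0.75],[0,0,0,-9.9,0.3,11,0.75],[0,0,0,-9.9,0.3,11,0.75]]}}

```text
clock: 5.72
eef_pos: [0.5114, -0.2012, 0.1232]
tool_rot: [[0.002, 0.882, -0.472], [-0.0, -0.472, -0.882], [-1.0, 0.002, -0.001]]
ft_force: [0.1, -0.4, 0.1]
gripper_width: 0.0697
```

```bash
python3 w.py w3
```

```text
5.72 [ 0.5114 -0.2012  0.1232] [[0.002, 0.882, -0.472], [-0.0, -0.472, -0.882], [-1.0, 0.002, -0.001]] [ 0.1 -0.4  0.1] 0.0697
```

View pics/w3.png

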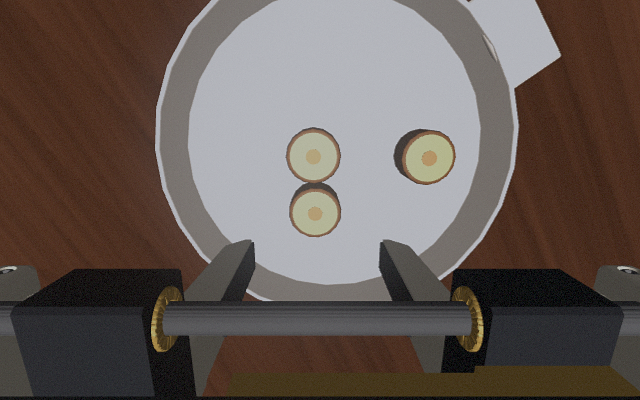

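The view shows A at (315,214), B at (313,156) and C at (429,158), all flat and apart.

```bash
python3 - <<'E'
from h import *
z=np.load("w3.npz");K,T=z["K"],z["T"]
for n,p in dict(A=(315,213.5),B=(313.5,155.5),C=(428.5,157.5)).items(): print(n,np.round(onz(*ray(p,K,T=T),.036),4))
E
```

```text
A [ 0.511  -0.2014  0.036 ]
B [ 0.5324 -0.159   0.036 ]
C [ 0.6114 -0.2031  0.036 ]
```

>>> {"op": "apply_moves", "data": {"plan": [[0,0,0,0,0,-3,0.75],[0,0,0,0,0,-8,0.75],[0,0,0,0,0,-10.5,0.75],[0,0,0,0,0,-11.1,0.75],[0,0,0,0,0,-11.1,0.75],[0,0,0,0,0,-11.1,0.3],[0,0,0,0,0,-11.1,0.3],[0,0,0,0,0,-11.1,0.3],[0,0,0,0,0,-11.1,0.3],[0,0,0,0,0,-10.5,0.3],[0,0,0,-1,-0.3,-9.5,0.3],[0,0,0,-2.3,-0.6,-9.5,0.3]]}}

```text
clock: 7.28
eef_pos: [0.4871, -0.2075, 0.0285]
tool_rot: [[0.001, 0.882, -0.472], [-0.001, -0.472, -0.882], [-1.0, 0.002, -0.0]]
ft_force: [0.1, 0.2, -0.3]
gripper_width: 0.0436
```

>>> {"op": "apply_moves", "data": {"plan": [[0,0,0,-0.3,-0.1,0,0.3],[0,0,0,-0.3,-0.1,-1.2,0.3],[0,0,0,-0.3,-0.1,-1.5,0.3],[0,0,0,-0.3,-0.1,-1.5,0.3],[0,0,0,-0.3,-0.1,-1.5,0.62],[0,0,0,-0.3,-0.1,-1.5,0.62],[0,0,0,-0.3,-0.1,-1.5,0.62],[0,0,0,-0.3,-0.1,0,0.62],[0,0,0,-0.3,-0.1,4,0.75],[0,0,0,2,2,9,0.75],[0,0,0,4.5,4.7,9.5,0.75],[0,0,0,4.5,4.7,9.5,0.75]]}}

```text
clock: 8.78
eef_pos: [0.5354, -0.1566, 0.125]
tool_rot: [[0.006, 0.885, -0.466], [0.001, -0.466, -0.885], [-1.0, 0.004, -0.004]]
ft_force: [-0.5, -0.5, -0.3]
gripper_width: 0.0693
```

```bash
python3 w.py w4
```

```text
8.78 [ 0.5354 -0.1566  0.125 ] [[0.006, 0.885, -0.466], [0.001, -0.466, -0.885], [-1.0, 0.004, -0.004]] [-0.5 -0.5 -0.3] 0.0693
```

View pics/w4.png

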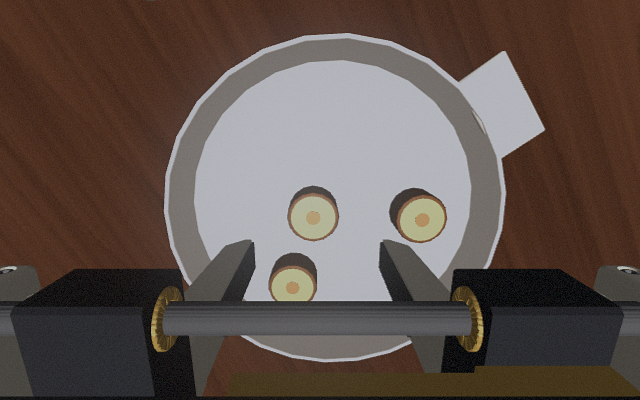

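>>> {"op": "apply_moves", "data": {"plan": [[0,0,0,0,0,-1,0.75],[0,0,0,0,0,-5,0.75],[0,0,0,0,0,-9,0.75],[0,0,0,0,0,-11,0.75],[0,0,0,0,0,-11.1,0.75],[0,0,0,0,0,-11.1,0.3],[0,0,0,0,0,-11.1,0.3],[0,0,0,0,0,-11.1,0.3],[0,0,0,0,0,-11.1,0.3],[0,0,0,0,0,-10.5,0.3],[0,0,0,0.2,1,-9.5,0.3],[0,0,0,0.6,3.5,-9.5,0.3]]}}

```text
clock: 10.32
eef_pos: [0.5392, -0.1257, 0.0289]
tool_rot: [[0.002, 0.881, -0.474], [-0.001, -0.474, -0.881], [-1.0, 0.002, -0.0]]
ft_force: [0.1, -0.1, 0.1]
gripper_width: 0.0435
```

>>> {"op": "apply_moves", "data": {"plan": [[0,0,0,0.4,2.2,0,0.3],[0,0,0,0.5,2.6,0,0.3],[0,0,0,0.5,2.6,-1.1,0.3],[0,0,0,0.5,2.6,-1.5,0.3],[0,0,0,0.5,2.6,-1.5,0.3],[0,0,0,0.5,2.6,-1.5,0.62],[0,0,0,0.5,2.6,-1.5,0.62],[0,0,0,0.5,2.6,-1.5,0.62],[0,0,0,0.5,2.6,0,0.62],[0,0,0,0.5,2.6,4,0.62],[0,0,0,0.5,2.6,9,0.62],[0,0,0,0.5,2.6,14,0.62]]}}

```text
clock: 11.82
eef_pos: [0.5433, -0.0989, 0.1702]
tool_rot: [[0.001, 0.882, -0.471], [-0.0, -0.471, -0.882], [-1.0, 0.001, -0.0]]
ft_force: [1.1, -0.3, -1.3]
gripper_width: 0.0577
```

>>> {"op": "apply_moves", "data": {"plan": [[0,0,0,-1,-3,4,0.62],[0,0,0,-4,-8,6,0.62],[0,0,0,-8,-13,6,0.62],[0,0,0,-10,-15,6,0.62],[0,0,0,-10,-15,6,0.62],[0,0,0,-10,-15,6,0.62]]}}

```text
clock: 12.58
eef_pos: [0.4446, -0.2476, 0.2283]
tool_rot: [[0.002, 0.883, -0.47], [0.001, -0.47, -0.883], [-1.0, 0.001, -0.001]]
ft_force: [0.2, 1.4, -1.0]
gripper_width: 0.0575
```

```bash
python3 w.py w5; python3 - <<'E'
from h import *
for n in ("scene","side"):
    cv2.imwrite(f"pics/{n}5.png",viewer.camera(n)["frame"][:,:,::-1])
E
```

```text
12.57 [ 0.4446 -0.2476  0.2283] [[0.002, 0.883, -0.47], [0.001, -0.47, -0.883], [-1.0, 0.001, -0.001]] [ 0.2  1.4 -1. ] 0.0575
```

View pics/w5.png

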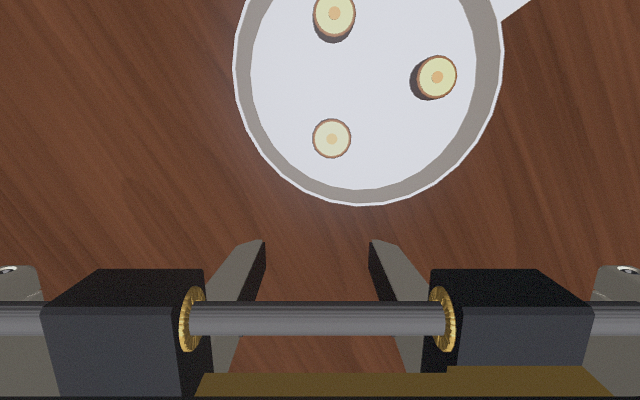

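View pics/side5.png

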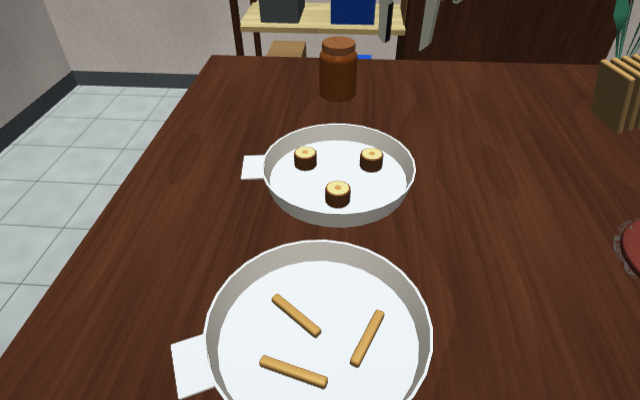

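View pics/scene5.png

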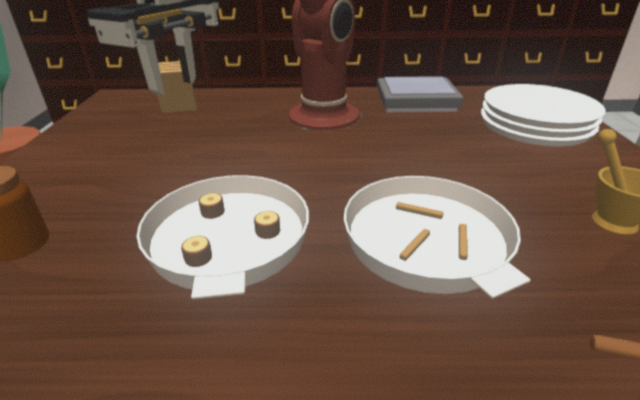

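All three slices lie flat and well spread: scene (211,200), (267,218) and (196,243); side (306,152), (371,154) and (338,187). One last check of the gaps before I hand the job in.

```bash
python3 - <<'E'
from h import *
from itertools import combinations
from plant import workorder
S=viewer.camera("scene");D=viewer.camera("side");z=np.load("w5.npz")
ok=True
for nm,r,P in (("scene",lambda p:ray(p,S["mtx"],S["extrinsics"]),[(211,200),(267,217.5),(196,243)]),("side",lambda p:ray(p,D["mtx"],D["extrinsics"]),[(371,154),(338,187),(305.5,152)]),("wrist",lambda p:ray(p,z["K"],T=z["T"]),[(331.5,138.5),(334,14),(437,76.5)])):
    q=[onz(*r(p),.036) for p in P]
    g=[np.linalg.norm(a-b)-.044 for a,b in combinations(q,2)];ok&=min(g)>.065
    print(nm,np.round(q,3)[:,:2].tolist(),np.round(g,3))
print(ok)
if ok: print(workorder.finish_job())
E
```

```text
scene [[0.489, -0.207], [0.544, -0.101], [0.609, -0.204]] [0.075 0.076 0.078]
side [[0.486, -0.208], [0.543, -0.104], [0.61, -0.206]] [0.075 0.08  0.078]
wrist [[0.485, -0.208], [0.543, -0.101], [0.612, -0.203]] [0.077 0.082 0.079]
True
the job is handed in; nothing more can be done
None
```

The three slices now lie flat in a single layer on the floor of the same tray, spaced in an even triangle around its centre. I lifted the top slice off first, then each lower one, and set them down one at a time with a 12 N grip.

In the last check, all three cameras put every gap between slices at 75–82 mm, against the 60 mm asked. Their position estimates agreed to within about 4 mm, and no check failed. The arm was clear of everything when I handed the job in, at about 13 s on the robot's clock.

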